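Open the bolt dispenser's cap of unknown thread hand

ROBOT

A 6-joint arm with a two-finger parallel gripper is mounted at the origin on the work surface. World frame = base frame: x ahead of the robot, y to its left, z up, the work surface at z = 0. Lengths are in mm, angles in degrees, forces in N, time in s.
With the tool pointing down it reaches from about 400 to 825 mm from the base axis. Payload 7 kg.
Tool frame: the origin (TCP) lies at the very end of the fingers, on their centre line; the grasp point (between the pads) lies 19 mm behind it; z points along the fingers, y is the line along which they close (so a half turn about z gives the same grasp; the last joint's range is limited). The gripper opens to 88 mm and grips with 3 to 60 N. Pads are 19 mm wide; open, the fingers measure 130 mm over their backs; the gripper's body (78 mm by 193 mm) begins 47 mm behind the grasp point.
Start: joints at [80.735, 20.546, 0.682, 0, -70.136, -16.507], TCP at [293.485, 607.834, 226.561] pointing down, gripper open.
Joint ranges: [-176.03, 176.03], [-82.01, 121.73], [-58.28, 71.71], [-173.87, 95.51], [-174.79, -0.11], [-173.66, 173.66]. Speed limits (degrees/s): [136.94, 136.94, 172.46, 180, 180, 180].

INTERFACE

Orientations are given as [roll, pitch, yaw] about the fixed x, y, z axes, in that order (R = Rz(yaw) Ry(pitch) Rx(roll)).
In Python, from station import * gives the robot as it stands.
- The arm moves only by the tool send_rows, never from a script. Its argument "deltas" is a list of rows, each a list of 2 entries, a list of its own where there are three numbers: the shift along the tool's x, y, z each as a share of 0.25 m, from -1 to 1, then the turn about the tool's z as a share of 30 degrees, from -1 to 1. In form: [[[tx, ty, tz], roll], ...]. A call has 1 to 10 rows; each row is the pose to reach, as a shift and turn from the pose commanded when the call began, along the tool's axes at that moment; what a row does not reach only later rows make up. A row lasts 1/8 s, in which the tool goes at most 62.5 mm and 10.7 degrees, less where a joint would pass 70% of its speed; a pose out of reach is approached as far as the arm can. A call with a number of a shift or a turn outside -1 to 1 is refused whole. A call with a gripper value outside its range is refused whole. "hand" is the closure, from 0 (fully open) to 1 (shut), set as the call begins (left out, the last holds). The fingers move at their own pace and stop on an object; "newtons" is the grip in N (left out, the last holds). Time passes only in rows, so rows that repeat a pose let the fingers close. It gives the time, the measured TCP pose, the force, the opening and the grip force at its end, in the units of the state.
- get_obs(): the state, without advancing time (a new reading comes with each control period).
- grab_frame(name): name is "scene" or "top"; returns the picture (400x640x3 uint8, red, green, blue); there is no depth.
- get_calibration(name): a dict with "mtx" (3x3 intrinsics, pixels), "dist_coeffs" ([k1, k2, p1, p2, k3] as OpenCV has them; the pictures are not rectified), "R" (3x3) and "t" (3): a world point X has camera coordinates R X + t. Camera axes: x right, y down, z forward; pixel columns grow to the right and rows downward; lengths in mm; the calibration is good to about 2 mm. A picture is of the moment at which its call begins. get_calibration takes no time and is no camera call.
- sign_off(): hands the job in; it is judged then, once.
The state is a dict: "clock": time; "q": joint angles; "joint_velocities": joint speeds; "effort": joint torques, N m; "position": TCP position; "tool_rot": TCP orientation; "ft_force": force on the tool from outside, world axes, zero at the start; "moment": the same for the moment, N m; "finger_gap": opening from 0.0 (shut) to 1.0 (fully open); "gripper_force": force on a finger pad.
Only numpy, scipy, OpenCV 4.12 (cv2) and the standard library are available. Lean on these libraries where they do the work, as an engineer would, in place of code of your own. Each camera call takes 0.05 s, during which the arm holds its last target. There are 200 camera calls.

TASK

The bolt dispenser on the white tile needs refilling, but nobody remembers whether its filler cap opens clockwise or anticlockwise. Try it gently one way and, if it resists, the other to find which way it loosens, turn it free, lift it off and finish still holding it in the gripper, level and at rest about 10 cm straight above the open neck. Do not wrench the cap, and leave the pliers, the tool caddy and the battery maintainer where they are.

Things in the scene. Friction and masses are not known exactly. Their poses are not given: they have to be found in the camera images.
- cap_grip (a point): Grey plastic filler cap, about 120 g, loose on the dispenser's neck: disc 72 mm across, 10 mm thick, with an upright grip bar on top 56 mm long, 14 mm wide, 30 mm high. Point: middle of the bar, 15 mm above the disc's top face and 15 mm below the bar's top; x along the bar, y across it (pinch across y), z up. Underneath, a plug 15 mm deep with two ears, held below lips in the neck.
- dispenser: Stainless bolt dispenser, upright canister 90 mm across, fixed on the tile, clear window in its front. Origin: middle of its underside; z up along the axis of neck and cap. Its rim is 130 mm up; cap_grip is 155 mm above the origin while the cap is on. At the start the cap's bar lies along the dispenser's x within 4 degrees.
- neck (a point): Centre of the dispenser's rim; neck 62 mm across. The shut cap cannot be pulled up (2 mm play up and sideways). Turned the wrong way it meets a springy stop at 7 to 20 degrees (about 8 N m/rad, pushes back; do not go beyond 30). The other way it turns easily (under 0.15 N m), stays where left, lifts free once turned 65 degrees; end stop at 80 to 95. Which way is hidden and varies.
- tile: White ceramic tile, 200 x 300 x 8 mm, fixed on the bench; origin in the middle of its underside, its long side along its y. The dispenser and the pliers stand on it.
- pliers_mid (a point): Chrome pliers lying on the tile beside the dispenser, about 160 mm long, 68 mm wide and 14 mm high; this point is near their middle, 7 mm above the tile, x along them. Bystander.
- caddy: Red plastic open tool caddy, 240 x 140 mm, 70 mm high, with a carrying bar along its x at 150 mm height. Origin in the middle of its underside. Bystander.
- maintainer: Black battery maintainer, a box 190 x 100 x 60 mm. Origin in the middle of its underside. Bystander.
There are look-alikes about, which are no part of the job. Of the things that look like the part that bears cap_grip, the smallest one is meant.

How it is judged:
By the outcome, as a careful person would: the job done as asked, in the order asked, and still so for the second after the job is handed in, while the arm keeps its last pose, push and grip.
It also fails if it takes over 64 s, if anything falls off the work surface, if the arm or the gripper's body presses on something with over 40 N, if the wrist force passes 120 N, or if a joint passes its speed limit or range.

## Working session

There is one attempt and no reset: what is moved stays moved. The work goes in short steps, Python scripts to look and compute and a tool call to move; the robot and the scene stay as the last step left them, time stands still between calls to the robot, and variables do not carry over. Pictures are saved under pics/ and viewed, at most 10 in all, crops included, and the job is handed in when it is done.

Besides the shell and the picture viewer there is one more tool, called after "Call:" by a JSON object that holds its "op" and its "data". send_rows: Moves the arm, as the interface text tells. Shift numbers are shares of 0.25 m and turn numbers shares of 30 degrees, none past 1 either way. Its arguments: {"type":"object","properties":{"deltas":{"type":"array"},"hand":{"type":"number"},"newtons":{"type":"number"}},"required":["deltas"]}

```bash
mkdir -p pics
python3 - <<'E'
from station import *
import cv2
for n in("scene","top"):
    cv2.imwrite(f"pics/{n}0.png",grab_frame(n)[:,:,::-1]); c=get_calibration(n); print(n,c["mtx"],c["dist_coeffs"],c["R"],c["t"])
o=get_obs();print(o)
E
```

```text
scene [[507.70597211   0.         315.02307787]
 [  0.         507.70597211 188.55284834]
 [  0.           0.           1.        ]] [0.0459051 0.        0.        0.        0.       ] [[ 0.84342743  0.53698159 -0.01676166]
 [ 0.28489488 -0.47349509 -0.83344904]
 [-0.45548335  0.69817847 -0.55234205]] [-436.64137211  -39.1132787  1807.34546474]
top [[503.61767488   0.         311.17572711]
 [  0.         503.61767488 192.3218274 ]
 [  0.           0.           1.        ]] [-0.07064174  0.          0.          0.          0.        ] [[ 0.02309729 -0.99972773 -0.00331411]
 [-0.98465529 -0.02217524 -0.17309601]
 [ 0.17297539  0.0072613  -0.98489938]] [  -1.67840041  535.59900082 1560.12613494]
{'clock': 0.1, 'q': array([ 8.07356658e+01,  2.05892438e+01,  6.38649403e-01, -1.62628117e-02,
       -7.01357521e+01, -1.65073390e+01]), 'joint_velocities': array([ 0.03903556, -0.08648316,  0.12717589,  0.15309939, -0.02256375,
       -0.03570978]), 'effort': array([-3.81111953e-03, -5.84161949e+01,  2.93748003e+01,  7.01539278e+00,
        1.01987863e-02, -5.49186177e-05]), 'position': array([293.31884422, 607.45429655, 225.69658314]), 'tool_rot': array([ 1.79912868e+02, -9.87777615e-03, -2.57772031e+01]), 'ft_force': array([-0.06598163, -0.72502169, -0.87698533]), 'moment': array([0.02730497, 0.01673994, 0.00439303]), 'gripper_force': 0.0, 'finger_gap': 0.9999792660698821}
```

View pics/scene0.png

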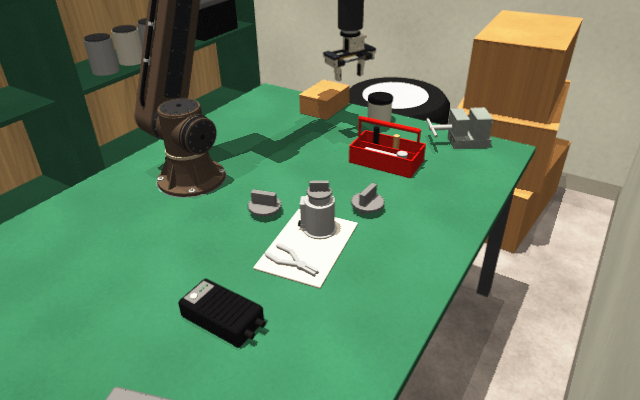

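View pics/top0.png

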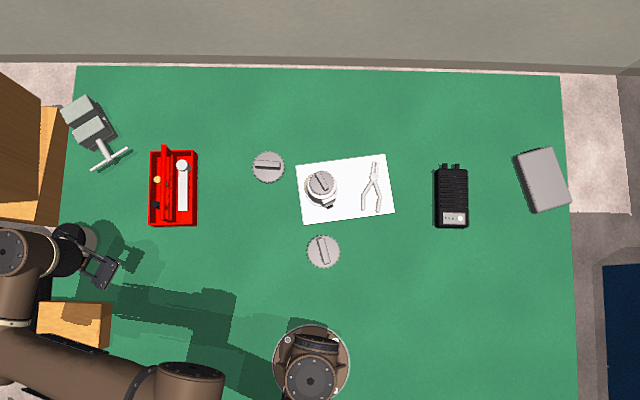

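The grey caps with bars are at top (268,167), top (323,251) and top (321,183). The last one sits on the canister on the white tile and is the smallest, so it fits the description. I'll confirm it in an enlarged crop.

Run:
```python
import cv2,numpy as np
t=cv2.imread("pics/top0.png")[150:235,290:400]; s=cv2.imread("pics/scene0.png")[170:250,280:350]
cv2.imwrite("pics/c_top.png",cv2.resize(t,None,fx=7,fy=7,interpolation=cv2.INTER_CUBIC))
cv2.imwrite("pics/c_scene.png",cv2.resize(s,None,fx=7,fy=7,interpolation=cv2.INTER_CUBIC))
```

```text
(no output)
```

View pics/c_top.png

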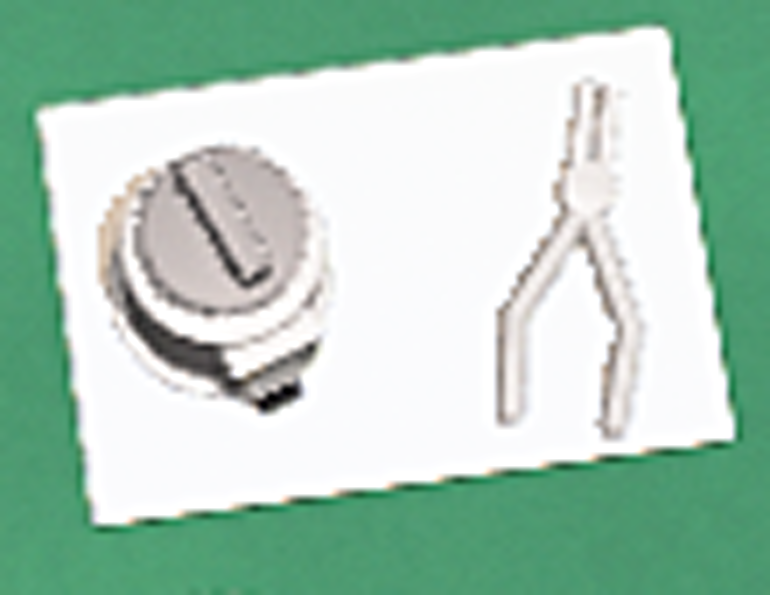

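View pics/c_scene.png

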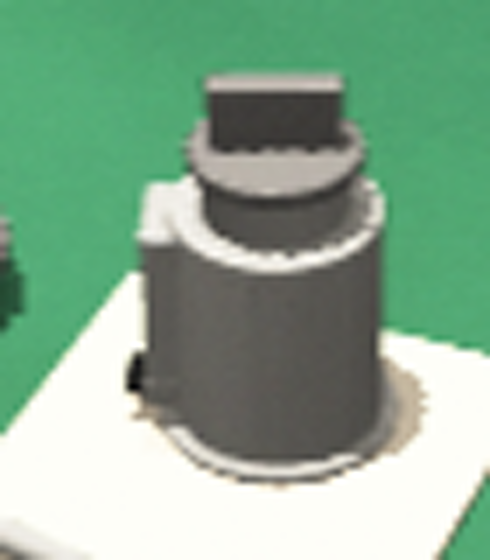

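The cap at top (321,183) is on the canister, with a disc about 25 px across against about 33 px for the bench ones, so it's the one meant. In the crops, the disc centre is at top crop (220,228) and scene crop (277,153). The bar's top face runs from top crop (190,160) to (258,268).

```bash
cat > h.py <<'E'
from station import *
import numpy as np, cv2
def ray(n,uv):
    c=get_calibration(n); R=np.array(c["R"]); t=np.array(c["t"])
    p=cv2.undistortPoints(np.array([[uv]],float),np.array(c["mtx"]),np.array(c["dist_coeffs"]))[0,0]
    return -R.T@t, R.T@np.array([*p,1])
def onz(n,uv,z):
    o,d=ray(n,uv); return o+d*(z-o[2])/d[2]
def crop(uv,off,s=7): return [(uv[0]+.5)/s-.5+off[0],(uv[1]+.5)/s-.5+off[1]]
def proj(n,X):
    c=get_calibration(n); return cv2.projectPoints(np.array(X,float).reshape(-1,3),cv2.Rodrigues(np.array(c["R"]))[0],np.array(c["t"],float),np.array(c["mtx"]),np.array(c["dist_coeffs"]))[0][:,0]
E
python3 - <<'E'
from h import *
T=(290,150);S=(280,170)
print("disc",onz("top",crop((220,228),T),148),onz("scene",crop((277,153),S),148))
a=onz("top",crop((190,160),T),178);b=onz("top",crop((258,268),T),178);print("bar top",a,b,(a+b)/2,np.degrees(np.arctan2(*(a-b)[1::-1])),np.linalg.norm(a-b))
a=onz("scene",crop((206,83),S),178);b=onz("scene",crop((343,83),S),178);print("bar sc",a,b,(a+b)/2,np.degrees(np.arctan2(*(a-b)[1::-1])),np.linalg.norm(a-b))
c=[onz("top",crop(p,T),8) for p in((38,108),(665,28),(735,438),(95,525))]
print("tile",sum(c)/4,[np.degrees(np.arctan2(*(c[i]-c[j])[1::-1])) for i,j in((0,1),(3,2),(0,3),(1,2))])
E
```

```text
disc [549.3360658 -18.9289656 148.       ] [552.5079939  -28.07755847 148.        ]
bar top [572.30580757  -5.37082943 178.        ] [526.72532246 -34.80802359 178.        ] [549.51556501 -20.08942651 178.        ] 32.855542348824855 54.25982880674128
bar sc [524.7406486 -37.4033916 178.       ] [572.43873378  -8.75641093 178.        ] [548.58969119 -23.07990126 178.        ] -149.01140454974876 55.63952579888579
tile [557.45153203 -97.67792742   8.        ] [np.float64(98.76757254105127), np.float64(99.04364951632999), np.float64(9.231298252685264), np.float64(9.331667630806963)]
```

Bar centre is about (549.3, -21.3), with its axis at about 32°. Gripping at tool yaw -148° keeps q6 near -56°, which leaves room to turn either way. I'll raise first, then traverse.

Call:
{"op": "send_rows", "data": {"deltas": [[[0,0,-0.2],0],[[0,0,-0.4],0],[[0.2,0.18,-0.4],0],[[0.4,0.36,-0.4],0],[[0.6,0.54,-0.4],0],[[0.8,0.72,-0.4],0],[[1,0.9,-0.4],0],[[1,0.9,-0.4],0]], "hand": 0, "newtons": 30}}

```text
clock: 1.1
position: [421.3, 293.6, 326.8]
tool_rot: [-180.0, -0.0, -25.9]
ft_force: [0.1, 0.6, -0.6]
finger_gap: 1.001
gripper_force: 0.0
```

Call:
{"op": "send_rows", "data": {"deltas": [[[0.2,0.18,0],0.3],[[0.4,0.36,0],0.6],[[0.6,0.54,0],0.9],[[0.8,0.72,0],1],[[1,0.9,0],1],[[1,0.9,0],1],[[1,0.9,0],1]]}}

```text
clock: 1.98
position: [548.2, -16.5, 325.8]
tool_rot: [179.9, 0.0, -56.0]
ft_force: [-1.0, 0.6, -0.7]
finger_gap: 1.002
gripper_force: 0.0
```

Call:
{"op": "send_rows", "data": {"deltas": [[[0,0,0],0.3],[[0,0,0],0.6],[[0,0,0],0.9],[[0,0,0],1],[[0,0,0],1]]}}

```text
clock: 2.6
position: [547.7, -13.9, 326.5]
tool_rot: [180.0, 0.0, -85.7]
ft_force: [0.0, 0.4, 0.7]
finger_gap: 1.003
gripper_force: 0.0
```

Call:
{"op": "send_rows", "data": {"deltas": [[[0,0,0],0.3],[[0,0,0],0.6],[[0,0,0],0.9],[[0,0,0],1],[[0,0,0],1]]}}

```text
clock: 3.22
position: [547.9, -14.3, 326.5]
tool_rot: [180.0, 0.0, -115.6]
ft_force: [-0.0, -0.4, -0.2]
finger_gap: 1.0
gripper_force: 0.0
```

Call:
{"op": "send_rows", "data": {"deltas": [[[0,0,0],0.3],[[0,0,0],0.6],[[0,0,0],0.9],[[0,0,0],1],[[0,0,0],1],[[0,0,0],1]]}}

```text
clock: 3.98
position: [548.1, -14.6, 326.6]
tool_rot: [-180.0, -0.0, -145.6]
ft_force: [-0.0, -0.2, -0.5]
finger_gap: 1.001
gripper_force: 0.0
```

Call:
{"op": "send_rows", "data": {"deltas": [[[0.011,-0.025,0.15],0.08],[[0.011,-0.025,0.3],0.08],[[0.011,-0.025,0.45],0.08],[[0.011,-0.025,0.53],0.08],[[0.011,-0.025,0.53],0.08],[[0.011,-0.025,0.53],0.08]]}}

```text
clock: 4.72
position: [550.0, -21.4, 195.1]
tool_rot: [-180.0, 0.1, -148.1]
ft_force: [-0.0, -0.6, 0.7]
finger_gap: 1.002
gripper_force: 0.0
```

Run:
```python
from h import *
o=get_obs();p=o["position"];print(p,o["tool_rot"],o["q"])
ims=[]
for n in("scene","top"):
    im=grab_frame(n)[:,:,::-1].copy(); u=proj(n,[p])[0]; print(n,u)
    x,y=int(u[0]),int(u[1]); 
    ims.append(cv2.resize(im[y-45:y+45,x-35:x+35],None,fx=5.5,fy=5.5,interpolation=cv2.INTER_CUBIC)); print(x-35,y-45)
cv2.imwrite("pics/near1.png",np.hstack(ims))
```

```text
[550.02151479 -21.43924694 195.14731371] [-1.79957164e+02  6.35011066e-02 -1.48118189e+02] [ 1.81797524e+01  1.01615232e+01 -1.78689275e+01  3.01269234e-02
 -6.18977121e+01 -7.63121393e+01]
scene [319.44097564 176.19355154]
284 131
top [322.12641455 178.7983368 ]
287 133
```

View pics/near1.png

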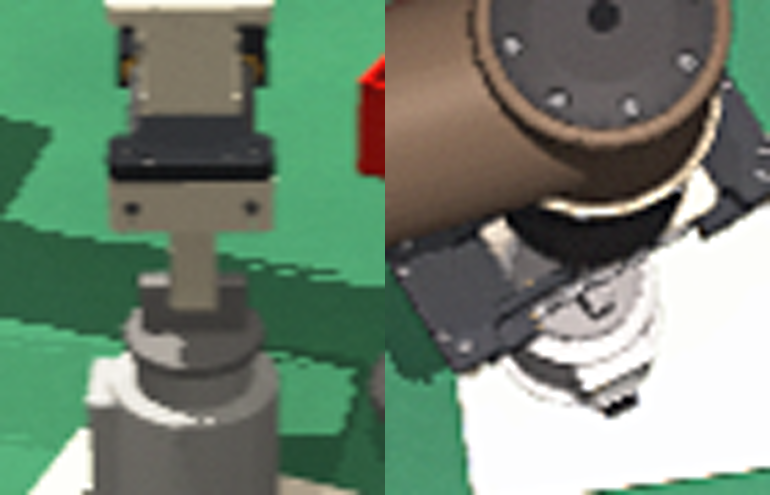

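The scene view shows the finger in line with the bar's middle, and the top view shows the gripper squarely across the bar. I'll go down to just above the disc and close.

Call:
{"op": "send_rows", "data": {"deltas": [[[0,0,0.06],0],[[0,0,0.12],0],[[0,0,0.16],0],[[0,0,0.174],0],[[0,0,0.174],0],[[0,0,0.174],0]]}}

```text
clock: 5.58
position: [549.7, -21.4, 150.9]
tool_rot: [-180.0, 0.0, -148.2]
ft_force: [-0.5, 0.0, 0.7]
finger_gap: 1.0
gripper_force: 0.0
```

Call:
{"op": "send_rows", "data": {"deltas": [[[0,0,0],0],[[0,0,0],0],[[0,0,0],0],[[0,0,0],0],[[0,0,0],0],[[0,0,0],0],[[0,0,0],0],[[0,0,0],0]], "hand": 1, "newtons": 25}}

```text
clock: 6.58
position: [549.3, -21.5, 150.6]
tool_rot: [180.0, -0.0, -148.2]
ft_force: [1.1, 1.1, -0.3]
finger_gap: 0.155
gripper_force: 25.0
```

Run:
```python
from station import *
o=get_obs();print({k:o[k] for k in("position","tool_rot","ft_force","moment","finger_gap","gripper_force","q")})
```

```text
{'position': array([549.30281771, -21.48401709, 150.55773248]), 'tool_rot': array([ 1.79995391e+02, -2.81990449e-03, -1.48171788e+02]), 'ft_force': array([ 1.09381212,  1.11289474, -0.305441  ]), 'moment': array([ 0.13952773, -0.0095543 , -0.04918322]), 'finger_gap': 0.154573557374707, 'gripper_force': 24.996633231639862, 'q': array([ 1.81776639e+01,  1.24590827e+01, -2.12996372e+01, -4.58608369e-03,
       -5.62451080e+01, -7.63469033e+01])}
```

Held: opening 13.6 mm, forces near zero. I'll turn gently clockwise (tool +z), in small steps, watching the moment.

Call:
{"op": "send_rows", "data": {"deltas": [[[0,0,0],0.08],[[0,0,0],0.16],[[0,0,0],0.24],[[0,0,0],0.33],[[0,0,0],0.33],[[0,0,0],0.33]]}}

```text
clock: 7.32
position: [549.3, -21.5, 150.5]
tool_rot: [180.0, -0.0, -158.0]
ft_force: [0.3, -0.7, -0.0]
finger_gap: 0.156
gripper_force: 25.0
```

```bash
cat > s.py <<'E'
from station import *
o=get_obs();print({k:o[k].round(2) if hasattr(o[k],"round") else o[k] for k in("clock","position","tool_rot","ft_force","moment","finger_gap","gripper_force","q")})
E
python3 s.py
```

```text
{'clock': 7.325, 'position': array([549.34, -21.51, 150.54]), 'tool_rot': array([ 180.  ,   -0.  , -158.01]), 'ft_force': array([ 0.28, -0.67, -0.02]), 'moment': array([ 0.07, -0.13, -0.03]), 'finger_gap': 0.15649932369750713, 'gripper_force': 25.000083446502686, 'q': array([ 18.18,  12.46, -21.3 ,  -0.  , -56.24, -86.19])}
```

Call:
{"op": "send_rows", "data": {"deltas": [[[0,0,0],0.06],[[0,0,0],0.12],[[0,0,0],0.17],[[0,0,0],0.17]]}}

```text
clock: 7.82
position: [549.4, -21.2, 150.6]
tool_rot: [180.0, 0.0, -163.2]
ft_force: [-0.3, 2.8, -0.0]
finger_gap: 0.152
gripper_force: 25.0
```

```bash
python3 s.py
```

```text
{'clock': 7.825, 'position': array([549.37, -21.24, 150.57]), 'tool_rot': array([ 1.7998e+02,  1.0000e-02, -1.6319e+02]), 'ft_force': array([-0.3 ,  2.81, -0.04]), 'moment': array([ 0.97, -0.06,  0.07]), 'finger_gap': 0.15246223462565361, 'gripper_force': 25.0007763504982, 'q': array([ 1.819e+01,  1.246e+01, -2.129e+01, -2.000e-02, -5.624e+01,
       -9.137e+01])}
```

Call:
{"op": "send_rows", "data": {"deltas": [[[0,0,0],0.05],[[0,0,0],0.1],[[0,0,0],0.1],[[0,0,0],0.1]]}}

```text
clock: 8.32
position: [549.5, -21.0, 150.6]
tool_rot: [180.0, 0.0, -166.2]
ft_force: [-0.5, 5.7, 0.7]
finger_gap: 0.158
gripper_force: 25.0
```

```bash
python3 s.py
```

```text
{'clock': 8.325, 'position': array([549.47, -21.  , 150.6 ]), 'tool_rot': array([ 1.7997e+02,  3.0000e-02, -1.6622e+02]), 'ft_force': array([-0.51,  5.71,  0.7 ]), 'moment': array([2.08, 0.03, 0.1 ]), 'finger_gap': 0.15772082596708195, 'gripper_force': 25.006519854068756, 'q': array([ 1.820e+01,  1.246e+01, -2.128e+01, -4.000e-02, -5.623e+01,
       -9.440e+01])}
```

The torque about z is still small (0.1 N m), but a sideways force is growing, so the cap's axis is slightly off my turning axis. I'll shift a little in +y to relieve it before judging.

Call:
{"op": "send_rows", "data": {"deltas": [[[0,0.004,0],0],[[0,0.004,0],0],[[0,0.004,0],0]]}}

```text
clock: 8.7
position: [549.2, -20.6, 150.6]
tool_rot: [-180.0, 0.0, -166.2]
ft_force: [0.5, 2.1, -1.0]
finger_gap: 0.16
gripper_force: 25.0
```

```bash
python3 s.py
```

```text
{'clock': 8.7, 'position': array([549.23, -20.6 , 150.57]), 'tool_rot': array([-1.7999e+02,  1.0000e-02, -1.6618e+02]), 'ft_force': array([ 0.49,  2.07, -1.  ]), 'moment': array([ 1.01, -0.57,  0.09]), 'finger_gap': 0.1595746782360061, 'gripper_force': 25.002474188804626, 'q': array([ 1.828e+01,  1.244e+01, -2.133e+01,  1.000e-02, -5.622e+01,
       -9.447e+01])}
```

Call:
{"op": "send_rows", "data": {"deltas": [[[0,0,0],0.05],[[0,0,0],0.1],[[0,0,0],0.13],[[0,0,0],0.13]]}}

```text
clock: 9.2
position: [549.2, -20.5, 150.6]
tool_rot: [-180.0, 0.0, -170.1]
ft_force: [1.2, 2.6, -2.0]
finger_gap: 0.158
gripper_force: 25.0
```

```bash
python3 s.py
```

```text
{'clock': 9.2, 'position': array([549.2 , -20.53, 150.6 ]), 'tool_rot': array([-1.7999e+02,  1.0000e-02, -1.7008e+02]), 'ft_force': array([ 1.19,  2.58, -1.96]), 'moment': array([ 0.92, -0.81,  0.3 ]), 'finger_gap': 0.15756028590767385, 'gripper_force': 25.047689080238342, 'q': array([ 1.829e+01,  1.243e+01, -2.133e+01,  1.000e-02, -5.622e+01,
       -9.837e+01])}
```

The z torque has risen to 0.30 N m at 22°, which is more than free turning and so the springy stop. Clockwise is wrong. I'll go back and try anticlockwise.

Call:
{"op": "send_rows", "data": {"deltas": [[[0,0,0],-0.12],[[0,0,0],-0.25],[[0,-0.002,0],-0.4],[[0,-0.004,0],-0.55],[[0,-0.004,0],-0.73],[[0,-0.004,0],-0.73],[[0,-0.004,0],-0.73]]}}

```text
clock: 10.07
position: [548.8, -22.0, 150.5]
tool_rot: [180.0, -0.1, -148.3]
ft_force: [-0.8, -0.6, 1.9]
finger_gap: 0.163
gripper_force: 25.0
```

```bash
python3 s.py
```

```text
{'clock': 10.075, 'position': array([548.77, -21.97, 150.54]), 'tool_rot': array([ 1.800e+02, -7.000e-02, -1.483e+02]), 'ft_force': array([-0.84, -0.6 ,  1.9 ]), 'moment': array([-0.39,  0.25, -0.04]), 'finger_gap': 0.16315525707860312, 'gripper_force': 25.00018537044525, 'q': array([ 1.816e+01,  1.244e+01, -2.133e+01,  2.000e-02, -5.629e+01,
       -7.647e+01])}
```

Call:
{"op": "send_rows", "data": {"deltas": [[[0,0,0],-0.12],[[0,0,0],-0.24],[[0,0,0],-0.36],[[0,0,0],-0.36],[[0,0,0],-0.36]]}}

```text
clock: 10.7
position: [549.2, -21.6, 150.5]
tool_rot: [180.0, -0.0, -137.5]
ft_force: [-0.7, -0.8, -0.3]
finger_gap: 0.157
gripper_force: 25.0
```

```bash
python3 s.py
```

```text
{'clock': 10.7, 'position': array([549.17, -21.61, 150.55]), 'tool_rot': array([ 1.8000e+02, -1.0000e-02, -1.3749e+02]), 'ft_force': array([-0.66, -0.79, -0.28]), 'moment': array([-0.02, -0.08,  0.07]), 'finger_gap': 0.1574200934201724, 'gripper_force': 25.00013440847397, 'q': array([ 18.17,  12.45, -21.31,   0.  , -56.25, -65.66])}
```

Call:
{"op": "send_rows", "data": {"deltas": [[[0,0,0],-0.12],[[0,0,0],-0.24],[[0,0,0],-0.36],[[0,0,0],-0.36],[[0,0,0],-0.36]]}}

```text
clock: 11.32
position: [549.3, -21.5, 150.6]
tool_rot: [180.0, -0.0, -126.7]
ft_force: [0.3, -0.4, 1.1]
finger_gap: 0.153
gripper_force: 25.0
```

```bash
python3 s.py
```

```text
{'clock': 11.325, 'position': array([549.26, -21.52, 150.55]), 'tool_rot': array([ 180.  ,   -0.  , -126.68]), 'ft_force': array([ 0.34, -0.37,  1.08]), 'moment': array([ 0.08, -0.12, -0.01]), 'finger_gap': 0.15349026422201548, 'gripper_force': 25.000032484531403, 'q': array([ 18.18,  12.45, -21.31,  -0.  , -56.24, -54.86])}
```

Call:
{"op": "send_rows", "data": {"deltas": [[[0,0,0],-0.1],[[0,0,0],-0.2],[[0,0,0],-0.3],[[0,0,0],-0.3]]}}

```text
clock: 11.82
position: [549.3, -21.5, 150.5]
tool_rot: [180.0, -0.0, -117.7]
ft_force: [-0.1, 0.3, 0.0]
finger_gap: 0.155
gripper_force: 25.0
```

```bash
python3 s.py
```

```text
{'clock': 11.825, 'position': array([549.25, -21.53, 150.54]), 'tool_rot': array([ 180.  ,   -0.  , -117.66]), 'ft_force': array([-0.08,  0.32,  0.02]), 'moment': array([ 0.05, -0.09, -0.02]), 'finger_gap': 0.15507801246552397, 'gripper_force': 24.99975085258484, 'q': array([ 18.18,  12.46, -21.31,  -0.  , -56.24, -45.83])}
```

At 30° anticlockwise there's still no resistance, so it loosens this way. I'll carry on to about 72°, short of the end stop.

Call:
{"op": "send_rows", "data": {"deltas": [[[0,0,0],-0.14],[[0,0,0],-0.28],[[0,0,0],-0.42],[[0,0,0],-0.56],[[0,0,0],-0.7],[[0,0,0],-0.7],[[0,0,0],-0.7]]}}

```text
clock: 12.7
position: [549.3, -21.5, 150.5]
tool_rot: [180.0, -0.0, -96.7]
ft_force: [0.1, 0.6, -0.2]
finger_gap: 0.156
gripper_force: 25.0
```

```bash
python3 s.py
```

```text
{'clock': 12.7, 'position': array([549.28, -21.51, 150.55]), 'tool_rot': array([180.  ,  -0.  , -96.71]), 'ft_force': array([ 0.06,  0.65, -0.23]), 'moment': array([ 0.01, -0.07,  0.01]), 'finger_gap': 0.15628374042928223, 'gripper_force': 25.000092387199402, 'q': array([ 18.18,  12.46, -21.31,   0.  , -56.24, -24.89])}
```

Call:
{"op": "send_rows", "data": {"deltas": [[[0,0,0],-0.14],[[0,0,0],-0.28],[[0,0,0],-0.42],[[0,0,0],-0.56],[[0,0,0],-0.7],[[0,0,0],-0.7],[[0,0,0],-0.7]]}}

```text
clock: 13.58
position: [549.3, -21.5, 150.6]
tool_rot: [-180.0, -0.0, -75.7]
ft_force: [0.4, 0.1, -0.0]
finger_gap: 0.158
gripper_force: 25.0
```

```bash
python3 s.py
```

```text
{'clock': 13.575, 'position': array([549.3 , -21.53, 150.57]), 'tool_rot': array([-180. ,   -0. ,  -75.7]), 'ft_force': array([ 0.45,  0.06, -0.03]), 'moment': array([ 0.04, -0.09, -0.01]), 'finger_gap': 0.15805260477289026, 'gripper_force': 25.000127255916595, 'q': array([ 18.18,  12.45, -21.31,   0.  , -56.24,  -3.88])}
```

Call:
{"op": "send_rows", "data": {"deltas": [[[0,0,-0.008],0],[[0,0,-0.016],0],[[0,0,-0.024],0],[[0,0,-0.024],0]]}}

```text
clock: 14.08
position: [549.4, -21.5, 156.8]
tool_rot: [-180.0, 0.0, -75.6]
ft_force: [0.6, -0.0, -1.0]
finger_gap: 0.158
gripper_force: 25.0
```

```bash
python3 s.py
```

```text
{'clock': 14.075, 'position': array([549.36, -21.51, 156.78]), 'tool_rot': array([-179.98,    0.  ,  -75.58]), 'ft_force': array([ 0.6 , -0.04, -0.95]), 'moment': array([ 0.11, -0.04, -0.03]), 'finger_gap': 0.15787854360934234, 'gripper_force': 24.99983847141266, 'q': array([ 18.18,  12.1 , -20.86,   0.  , -57.02,  -3.76])}
```

The cap is lifting with only its own weight on the wrist. Raising it slowly.

Call:
{"op": "send_rows", "data": {"deltas": [[[0,0,-0.04],0],[[0,0,-0.08],0],[[0,0,-0.13],0],[[0,0,-0.18],0],[[0,0,-0.23],0],[[0,0,-0.27],0],[[0,0,-0.3],0],[[0,0,-0.316],0],[[0,0,-0.316],0],[[0,0,-0.316],0]]}}

```text
clock: 15.32
position: [549.0, -21.5, 235.1]
tool_rot: [180.0, 0.0, -75.6]
ft_force: [-0.1, -0.2, -1.2]
finger_gap: 0.161
gripper_force: 25.0
```

Call:
{"op": "send_rows", "data": {"deltas": [[[0,0,0],0],[[0,0,0],0],[[0,0,0],0],[[0,0,0],0]]}}

```text
clock: 15.82
position: [549.3, -21.5, 235.5]
tool_rot: [180.0, -0.0, -75.6]
ft_force: [-0.1, 0.5, -1.9]
finger_gap: 0.157
gripper_force: 25.0
```

```bash
python3 s.py
python3 - <<'E'
from h import *
p=get_obs()["position"]; ims=[]
for n in("scene","top"):
    im=grab_frame(n)[:,:,::-1]; u=proj(n,[[549,-21,160]])[0]; x,y=int(u[0]),int(u[1]); print(x-40,y-50)
    ims.append(cv2.resize(im[y-50:y+55,x-40:x+40],None,fx=5,fy=5,interpolation=cv2.INTER_CUBIC))
cv2.imwrite("pics/end.png",np.hstack(ims))
E
```

```text
{'clock': 15.825, 'position': array([549.27, -21.53, 235.54]), 'tool_rot': array([180.  ,  -0.  , -75.57]), 'ft_force': array([-0.08,  0.48, -1.89]), 'moment': array([ 0.05, -0.02,  0.04]), 'finger_gap': 0.1565370218602484, 'gripper_force': 25.00000298023224, 'q': array([ 18.18,   8.42, -14.47,   0.  , -67.11,  -3.75])}
279 136
281 131
```

View pics/end.png

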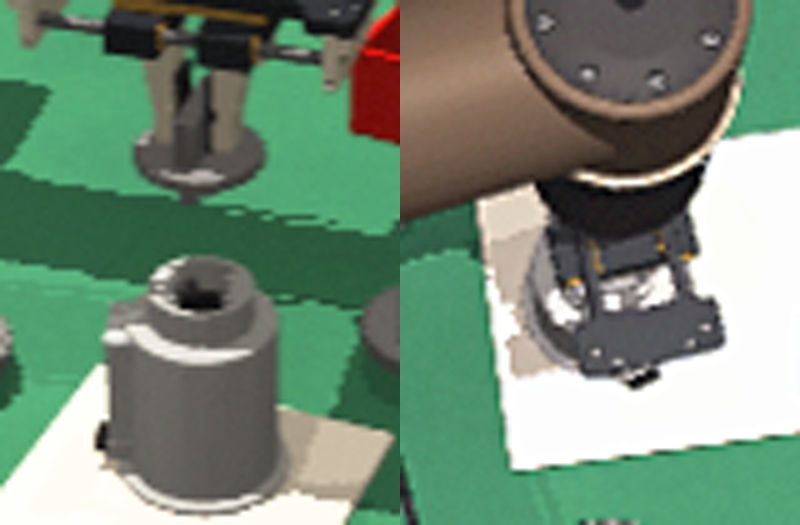

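The scene view shows the cap level in the fingers at crop (200,160), directly above the open neck at (200,285). It's at rest and carries only its own weight, so I'm handing it in.

```bash
python3 -c "
from h import *
print(onz('scene',crop((202,282),(279,136),5),138))
print(sign_off())"
```

```text
[545.70832188 -18.24577536 138.        ]
the job is handed in; nothing more can be done
None
```

The filler cap opens anticlockwise: clockwise met the springy stop at about 22°, so I backed off, turned it about 72° the other way and lifted it free. I handed in with it held level and at rest about 85 mm above its seat (grip point about 110 mm above the rim), within about 5 mm sideways of the neck centre by a rough camera check. The arm touched nothing but the cap.

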